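Size an unmarked pin in the hole gauge

TASK

Take the pin from the single stand and size it in the hole gauge: put it through the widest hole first, then step down hole by hole until one refuses it, pressing only lightly there (under 25 N) for about half a second to be sure. Then leave the pin standing fully home, shoulder on the plate, in the smallest hole that it passed, and let go. Leave the two pins in the double stand and the other things alone.

Things in the scene. Friction and masses are not known exactly. Their poses are not given: they have to be found in the camera images.
- pin_p_grip (a point): Centre of the round grip (22 mm across, 54 mm long) of one of three steel pins that look alike in their sockets. Below the grip's flat underside (shoulder) a shank 32 mm long: 9, 12 or 15 mm across, one of each; which is not told. This point is 27 mm above the shoulder, 59 mm above the foot. z along the pin, up. At the start the pin hangs upright by its shoulder, 40 mm above the worktop.
- pin_p_tip (a point): Centre of the foot face (1 mm chamfer) of the pin of point pin_p_grip; z up along the pin.
- pin_q_grip (a point): Centre of the round grip (22 mm across, 54 mm long) of one of three steel pins that look alike in their sockets. Below the grip's flat underside (shoulder) a shank 32 mm long: 9, 12 or 15 mm across, one of each; which is not told. This point is 27 mm above the shoulder, 59 mm above the foot. z along the pin, up. At the start the pin hangs upright by its shoulder, 40 mm above the worktop.
- pin_q_tip (a point): Centre of the foot face (1 mm chamfer) of the pin of point pin_q_grip; z up along the pin.
- pin_r_grip (a point): Centre of the round grip (22 mm across, 54 mm long) of one of three steel pins that look alike in their sockets. Below the grip's flat underside (shoulder) a shank 32 mm long: 9, 12 or 15 mm across, one of each; which is not told. This point is 27 mm above the shoulder, 59 mm above the foot. z along the pin, up. At the start the pin hangs upright by its shoulder, 40 mm above the worktop.
- pin_r_tip (a point): Centre of the foot face (1 mm chamfer) of the pin of point pin_r_grip; z up along the pin.
- hole_1 (a point): Centre of the mouth of the widest hole (16 mm across, 1 mm chamfer) of the hole gauge, on the plate's upper face, 40 mm above the worktop. z up, y along the row towards the widest hole.
- hole_2 (a point): Centre of the mouth of the second hole (13 mm across, 1 mm chamfer) of the hole gauge, on the plate's upper face, 40 mm above the worktop. z up, y along the row towards the widest hole.
- hole_3 (a point): Centre of the mouth of the third hole (10 mm across, 1 mm chamfer) of the hole gauge, on the plate's upper face, 40 mm above the worktop. z up, y along the row towards the widest hole.
- hole_4 (a point): Centre of the mouth of the narrowest hole (7 mm across, 1 mm chamfer) of the hole gauge, on the plate's upper face, 40 mm above the worktop. z up, y along the row towards the widest hole.
- single_seat (a point): Centre of the top of the single stand, a fixed grey block 50 x 50 x 40 mm with one upright socket (17.5 mm wide, 36 mm deep). The pin to be sized is the one that hangs here at the start; the other two hang in a like block, 50 x 100 mm, with two sockets 48 mm apart.
- coverslip_box: Small blue card box, 42 x 58 x 21 mm, loose bystander; origin at the centre of its underside.
- spare_eyepiece: Black and white microscope eyepiece, 40 mm across, 49 mm high, loose bystander; origin at the centre of its underside.
- timer: White desk timer, 62 x 64 x 20 mm, loose bystander; origin at the centre of its underside.
- pin_p: The whole pin of points pin_p_grip and pin_p_tip; origin at the centre of its foot face.
- pin_q: The whole pin of points pin_q_grip and pin_q_tip; origin at the centre of its foot face.
- pin_r: The whole pin of points pin_r_grip and pin_r_tip; origin at the centre of its foot face.
- gauge_plate: Hole gauge: fixed, rigid steel plate 56 x 150 x 12 mm, level on two feet at its ends, 28 mm open below; four through holes (16, 13, 10, 7 mm) in a row by size, 34 mm apart. A pin passes holes 1 mm or more wider than its shank and stops on a narrower one; home, its shoulder rests on the plate. Origin on the worktop under the row's middle; z up, y towards the widest hole.
Mind the look-alikes: they are no part of the job. What is shaped like the pin_r but pink or yellow is not meant.

How it is judged:
On the way, in this order (a step that is already met when the one before it is completed fails the run):
1. the pin from the single stand is through the widest hole: its foot 12 mm or more below the plate's upper face (((horizontal distance between pin_p_tip and hole_1 below 0.004 m and z of pin_p_tip in the frame of hole_1 below -0.012 m and distance of each of pin_q_grip, pin_r_grip from where it was at the start of the episode below 0.015 m and horizontal distance between each of pin_q_grip, pin_r_grip and single_seat above 0.05 m) or (horizontal distance between pin_q_tip and hole_1 below 0.004 m and z of pin_q_tip in the frame of hole_1 below -0.012 m and distance of each of pin_p_grip, pin_r_grip from where it was at the start of the episode below 0.015 m and horizontal distance between each of pin_p_grip, pin_r_grip and single_seat above 0.05 m) or (horizontal distance between pin_r_tip and hole_1 below 0.004 m and z of pin_r_tip in the frame of hole_1 below -0.012 m and distance of each of pin_p_grip, pin_q_grip from where it was at the start of the episode below 0.015 m and horizontal distance between each of pin_p_grip, pin_q_grip and single_seat above 0.05 m))), for 0.1 s.
2. the second hole is tried: the 12 or 9 mm pin is through it; the 15 mm pin is refused, its foot pressed on it with over 1.5 N within 3.5 mm of its centre (((horizontal distance between pin_p_tip and hole_2 below 0.0035 m and z of pin_p_tip in the frame of hole_2 above -0.004 m and angle between pin_p_tip's own z axis and vertical below 0.12 rad and contact force between pin_p and gauge_plate above 1.5 N and distance of each of pin_q_grip, pin_r_grip from where it was at the start of the episode below 0.015 m and horizontal distance between each of pin_q_grip, pin_r_grip and single_seat above 0.05 m) or (horizontal distance between pin_q_tip and hole_2 below 0.004 m and z of pin_q_tip in the frame of hole_2 below -0.012 m and distance of each of pin_p_grip, pin_r_grip from where it was at the start of the episode below 0.015 m and horizontal distance between each of pin_p_grip, pin_r_grip and single_seat above 0.05 m) or (horizontal distance between pin_r_tip and hole_2 below 0.004 m and z of pin_r_tip in the frame of hole_2 below -0.012 m and distance of each of pin_p_grip, pin_q_grip from where it was at the start of the episode below 0.015 m and horizontal distance between each of pin_p_grip, pin_q_grip and single_seat above 0.05 m))), for 0.1 s.
3. the 15 mm pin is lifted off again; the 12 mm pin is refused by the third hole likewise; the 9 mm pin is through the third hole (((z of pin_p_tip in the frame of hole_2 above 0.002 m and distance of each of pin_q_grip, pin_r_grip from where it was at the start of the episode below 0.015 m and horizontal distance between each of pin_q_grip, pin_r_grip and single_seat above 0.05 m) or (horizontal distance between pin_q_tip and hole_3 below 0.0035 m and z of pin_q_tip in the frame of hole_3 above -0.004 m and angle between pin_q_tip's own z axis and vertical below 0.12 rad and contact force between pin_q and gauge_plate above 1.5 N and distance of each of pin_p_grip, pin_r_grip from where it was at the start of the episode below 0.015 m and horizontal distance between each of pin_p_grip, pin_r_grip and single_seat above 0.05 m) or (horizontal distance between pin_r_tip and hole_3 below 0.004 m and z of pin_r_tip in the frame of hole_3 below -0.012 m and distance of each of pin_p_grip, pin_q_grip from where it was at the start of the episode below 0.015 m and horizontal distance between each of pin_p_grip, pin_q_grip and single_seat above 0.05 m))), for 0.1 s.
4. the 15 mm pin is back through the widest hole, or the 12 mm pin back through the second; the 9 mm pin is refused by the narrowest hole likewise (((horizontal distance between pin_p_tip and hole_1 below 0.004 m and z of pin_p_tip in the frame of hole_1 below -0.012 m and distance of each of pin_q_grip, pin_r_grip from where it was at the start of the episode below 0.015 m and horizontal distance between each of pin_q_grip, pin_r_grip and single_seat above 0.05 m) or (horizontal distance between pin_q_tip and hole_2 below 0.004 m and z of pin_q_tip in the frame of hole_2 below -0.012 m and distance of each of pin_p_grip, pin_r_grip from where it was at the start of the episode below 0.015 m and horizontal distance between each of pin_p_grip, pin_r_grip and single_seat above 0.05 m) or (horizontal distance between pin_r_tip and hole_4 below 0.0035 m and z of pin_r_tip in the frame of hole_4 above -0.004 m and angle between pin_r_tip's own z axis and vertical below 0.12 rad and contact force between pin_r and gauge_plate above 1.5 N and distance of each of pin_p_grip, pin_q_grip from where it was at the start of the episode below 0.015 m and horizontal distance between each of pin_p_grip, pin_q_grip and single_seat above 0.05 m))), for 0.1 s.
At the end, for the whole second after the job is handed in: The pin from the single stand stands upright (within 4 degrees), released and at rest, in the smallest hole it passes, its shoulder within 3 mm of the plate and its foot within 3 mm of the hole's centre; the other two pins are within 15 mm of their starts (((horizontal distance between pin_p_tip and hole_1 below 0.003 m and z of pin_p_tip in the frame of hole_1 below -0.029 m and angle between pin_p_tip's own z axis and vertical below 0.07 rad and linear speed of pin_p below 0.02 m/s and distance of each of pin_q_grip, pin_r_grip from where it was at the start of the episode below 0.015 m and horizontal distance between each of pin_q_grip, pin_r_grip and single_seat above 0.05 m) or (horizontal distance between pin_q_tip and hole_2 below 0.003 m and z of pin_q_tip in the frame of hole_2 below -0.029 m and angle between pin_q_tip's own z axis and vertical below 0.07 rad and linear speed of pin_q below 0.02 m/s and distance of each of pin_p_grip, pin_r_grip from where it was at the start of the episode below 0.015 m and horizontal distance between each of pin_p_grip, pin_r_grip and single_seat above 0.05 m) or (horizontal distance between pin_r_tip and hole_3 below 0.003 m and z of pin_r_tip in the frame of hole_3 below -0.029 m and angle between pin_r_tip's own z axis and vertical below 0.07 rad and linear speed of pin_r below 0.02 m/s and distance of each of pin_p_grip, pin_q_grip from where it was at the start of the episode below 0.015 m and horizontal distance between each of pin_p_grip, pin_q_grip and single_seat above 0.05 m))); the robot touches nothing.
It fails at once if a pin's foot is pressed on the gauge's upper face (foot less than 6 mm below it) with more than 25 N ((contact force between pin_p and gauge_plate above 25 N and z of pin_p_tip in the frame of hole_1 above -0.006 m) or (contact force between pin_q and gauge_plate above 25 N and z of pin_q_tip in the frame of hole_1 above -0.006 m) or (contact force between pin_r and gauge_plate above 25 N and z of pin_r_tip in the frame of hole_1 above -0.006 m)).
It fails at once if a bystander is moved more than 20 mm (distance of any of coverslip_box, spare_eyepiece, timer from where it was at the start of the episode above 0.02 m).
It also fails if it takes over 58 s, if anything falls off the work surface, if the arm or the gripper's body presses on something with over 40 N, if the wrist force passes 120 N, or if a joint passes its speed limit or range.

ROBOT

A 6-joint arm with a two-finger parallel gripper is mounted at the origin on a cart in front of the work surface, level with it; the furniture and walls round the work are solid. World frame = base frame: x ahead of the robot, y to its left, z up, the work surface at z = 0. Lengths are in m, angles in rad, forces in N, time in s.
With the tool pointing down it reaches from about 0.325 to 0.775 m from the base axis. Payload 9.3 kg.
Tool frame: the origin (TCP) lies on the centre line of the jaws, within the pads' length; the fingertips stand 14 mm ahead of it and the grasp point (between the pads) lies 5 mm behind it; z points along the fingers, y is the direction in which the jaws open and shut (so a half turn about z gives the same grasp; the last joint's range is limited). The gripper opens to 85 mm and grips with 20 to 120 N. Pads are 22 mm wide; open, the fingers measure 114 mm over their backs; the gripper's body (76 mm by 85 mm) begins 54 mm behind the grasp point. The pads swing forward as they close: fully open they stand 13 mm farther back than shut.
Start: joints at [-1.268, 0.259, 0.021, 1.334, 0, 1.418], TCP at [0.242, -0.494, 0.245] pointing down, gripper open.
Joint ranges: [-3.04, 3.04], [-0.91, 1.82], [-1.04, 1.36], [-1.92, 1.95], [-1.52, 1.45], [-3.14, 3.14]. Speed limits (rad/s): [2.22, 2.22, 2.79, 3.14, 3.14, 3.14].

INTERFACE

Orientations are given as a rotation vector (axis times angle).
In Python, from plant import arm gives the robot as it stands. The module is installed in compiled form; this text tells all that it offers.
- The arm moves only by the tool send_rows, never from a script. Its argument "rows" is a list of rows, each a list of 2 entries, a list of its own where there are three numbers: the shift along the tool's x, y, z in mm, then the turn about the tool's z in degrees. A call has 1 to 12 rows; each row shifts and turns the commanded pose from where the row before left it, along the tool's axes as they then stand; what a row does not reach is not made up. A row lasts 1/10 s, in which the tool goes at most 50 mm and 8.59 degrees, less where a joint would pass 70% of its speed; a pose out of reach is approached as far as the arm can. A call is refused whole if a number of a shift passes 50 or a number of a turn 8.59, either way. A call with a gripper value outside its range is refused whole. "hand" is the closure, from 0 (fully open) to 1 (shut), set as the call begins (left out, the last holds). The fingers move at their own pace and stop on an object; the grip force is fixed at half the most. Time passes only in rows, so rows that do not move let the fingers close. It gives the time, the measured TCP pose, the force and the opening at its end, in the units of the state.
- arm.state(): the state, without advancing time (a new reading comes with each control period).
- arm.capture(name): name is "side" or "top"; returns a dict with "image" (480x640x3 uint8, blue, green, red), "fx", "fy", "cx", "cy" (pixels), "camera_from_world" (4x4, takes a point from world to camera coordinates). Camera axes: x right, y down, z forward; pixel columns grow to the right and rows downward; lengths in m; the calibration is good to about 2 mm. A picture is of the moment at which its call begins. There is no depth.
- arm.close_job(): hands the job in, once; it reports no verdict.
The state is a dict: "time": time; "q": joint angles; "dq": joint speeds; "tau": joint torques, N m; "position": TCP position; "tool_rot": TCP orientation; "wrist_force": force on the tool from outside, world axes, zero at the start; "torque": the same for the moment, N m; "finger_gap": opening from 0.0 (shut) to 1.0 (fully open).
Only numpy, scipy, OpenCV 4.12 (cv2) and the standard library are available. Lean on these libraries where they do the work, as an engineer would, in place of code of your own. Each camera call takes 0.05 s, during which the arm holds its last target.

## Working session

There is one attempt and no reset: what is moved stays moved. The work goes in short steps, Python scripts to look and compute and a tool call to move; the robot and the scene stay as the last step left them, time stands still between calls to the robot, and variables do not carry over. Pictures are saved under pics/ and viewed, and the job is handed in when it is done.

Besides the shell and the picture viewer there is one more tool, called by a JSON object that holds its "op" and its "data", one argument or row to a line. send_rows: Moves the arm, as the interface text tells. Its arguments: {"type":"object","properties":{"rows":{"type":"array","items":{"type":"array"}},"hand":{"type":"number"}},"required":["rows"]}

```bash
mkdir -p pics; python3 - <<'E'
from plant import arm
import cv2,json,numpy as np
s=arm.state(); print({k:np.round(v,4).tolist() for k,v in s.items()})
for n in("side","top"):
    c=arm.capture(n); cv2.imwrite(f"pics/{n}0.png",c["image"])
    np.savez(f"{n}.npz",K=np.array([[c["fx"],0,c["cx"]],[0,c["fy"],c["cy"]],[0,0,1]]),T=c["camera_from_world"])
    print(n,c["fx"],c["cx"],c["cy"],np.round(c["camera_from_world"],4).tolist())
E
```

```text
{'time': 0.0, 'q': [-1.2676, 0.2592, 0.0208, 1.3337, -0.0, 1.4182], 'dq': [0.0012, -0.0003, -0.0007, 0.0003, 0.0015, -0.0027], 'tau': [-0.0002, -55.5638, 34.4528, 0.0137, -0.0001, -0.0], 'position': [0.242, -0.4936, 0.2447], 'tool_rot': [-3.0591, -0.7095, 0.0002], 'wrist_force': [-0.9013, -0.0427, 0.3463], 'torque': [0.0139, -0.0749, -0.0265], 'finger_gap': 1.001}
side 479.41340021734027 328.20341245269583 242.60260023404047 [[-0.9598, -0.2805, 0.011, 0.5379], [-0.1573, 0.5051, -0.8486, 0.1004], [0.2324, -0.8162, -0.5289, 1.3303], [0.0, 0.0, 0.0, 1.0]]
top 603.4162569093226 325.1750839418472 236.99613387995117 [[-0.0076, -0.9997, -0.0218, 0.1134], [-0.9984, 0.0088, -0.0556, 0.5042], [0.0558, 0.0214, -0.9982, 1.4659], [0.0, 0.0, 0.0, 1.0]]
```

View pics/side0.png

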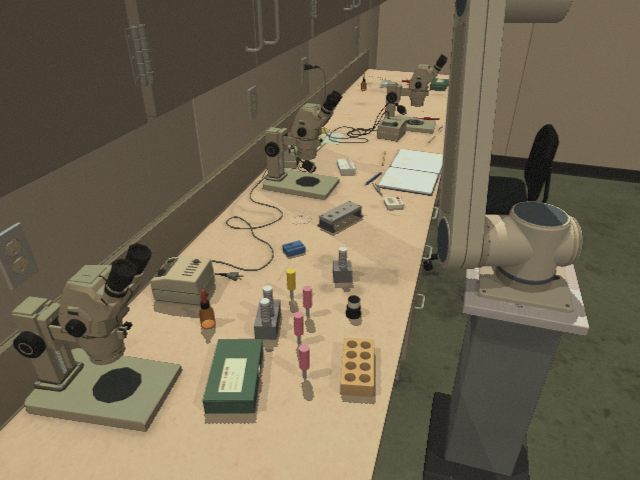

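View pics/top0.png

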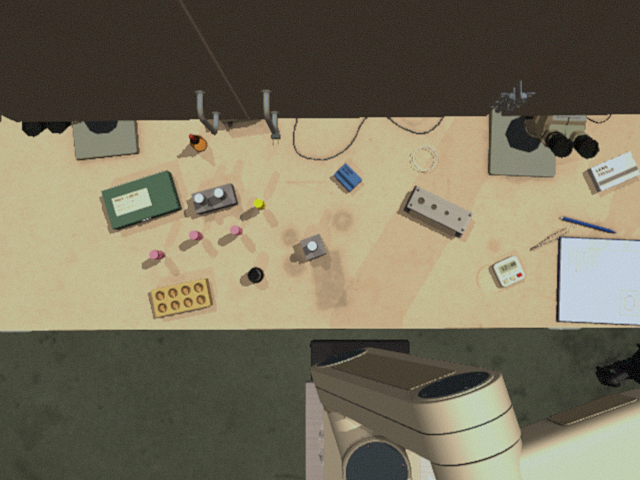

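The top view shows three candidates. The grey pin at (312,246) stands in the single stand, and two grey pins at (200,198) and (218,193) stand in the double stand. The pink and yellow ones are look-alikes. The target is (312,246). The gauge is around (438,211). I'll enlarge these areas.

```bash
python3 - <<'E'
import cv2,numpy as np
t=cv2.imread("pics/top0.png"); s=cv2.imread("pics/side0.png")
def cr(im,x,y,w,h,k): return cv2.resize(im[y:y+h,x:x+w],None,fx=k,fy=k,interpolation=cv2.INTER_CUBIC)
cv2.imwrite("pics/a.png",cr(t,395,175,80,70,10)[:600])
cv2.imwrite("pics/b.png",np.hstack([cr(t,290,220,50,50,8),cr(s,320,235,50,60,8)[80:480]]))
cv2.imwrite("pics/c.png",cr(s,310,190,60,50,12))
E
```

```text
(no output)
```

View pics/a.png

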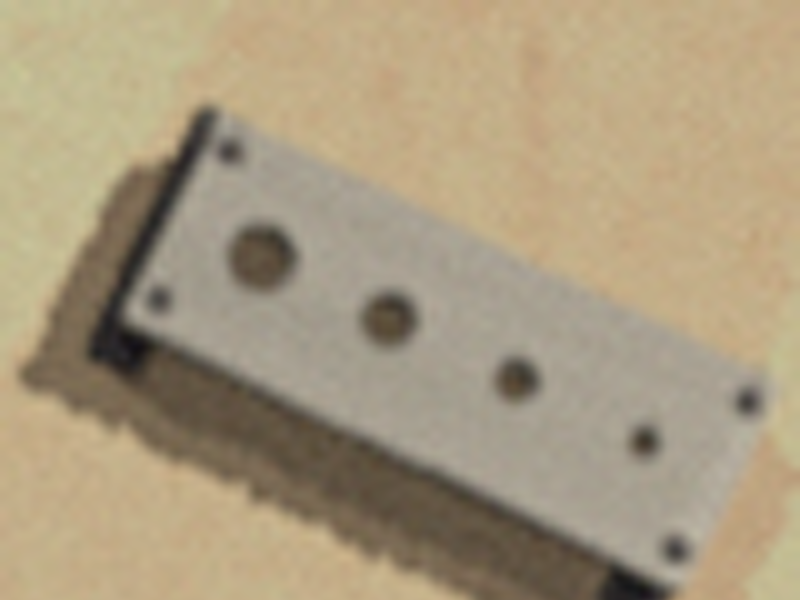

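View pics/b.png

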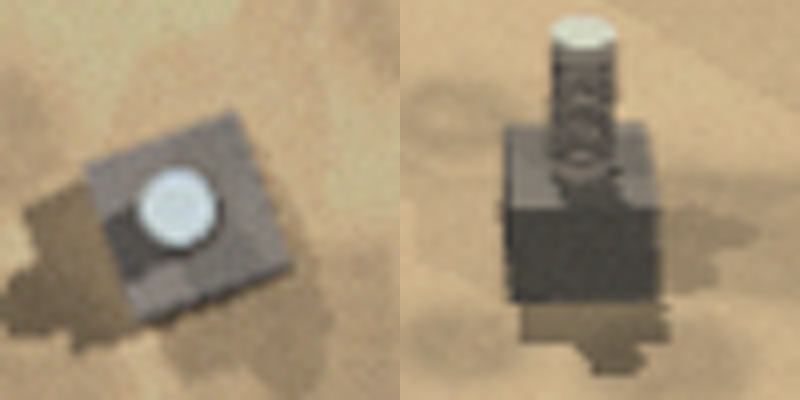

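View pics/c.png

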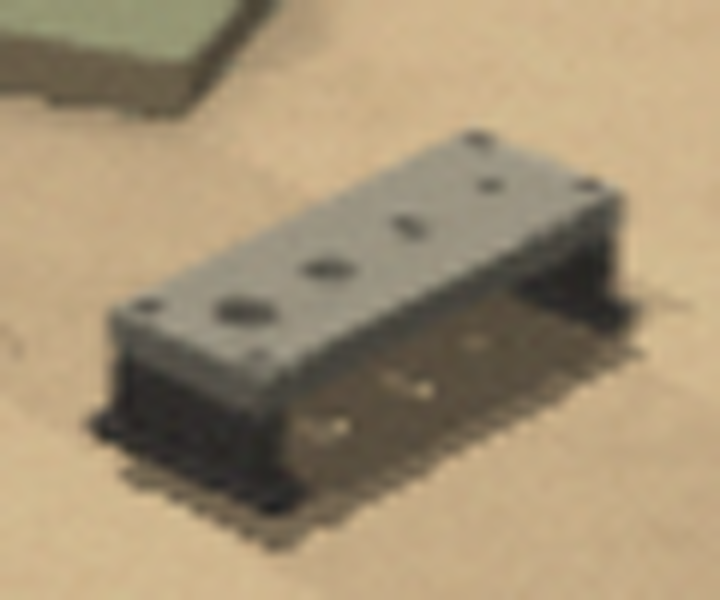

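The gauge crop shows hole centres at top px (420.8,200.3), (433.5,206.4), (446.2,212.5) and (459.0,218.6), with the widest at the left. The pin top is at (311.8,245.4), and it is grey and in the single-socket block. In the side view the hole 1 centre is about (330.5,215.8). The target is confirmed.

```bash
cat > h.py <<'E'
import numpy as np,cv2
from scipy.spatial.transform import Rotation as R
C={n:np.load(f"{n}.npz") for n in("side","top")}
def back(n,u,v,z):
    K,T=C[n]["K"],C[n]["T"]; d=T[:3,:3].T@np.linalg.inv(K)@[u,v,1]; o=-T[:3,:3].T@T[:3,3]
    return o+d*(z-o[2])/d[2]
def proj(n,p):
    K,T=C[n]["K"],C[n]["T"]; q=K@(T[:3,:3]@np.asarray(p)+T[:3,3]); return q[:2]/q[2]
E
python3 - <<'E'
from h import *
print("cr",lambda:0)
top=[(420.85,200.35),(433.55,206.45),(446.25,212.55),(458.95,218.65)]
H=np.array([back("top",u,v,.04) for u,v in top]); print(H.round(4), np.linalg.norm(np.diff(H,axis=0),axis=1))
side=[(245,311),(328,268),(410,227),(490,185)]
S=np.array([back("side",310+(x+.5)/12-.5,190+(y+.5)/12-.5,.04) for x,y in side]);print(S.round(4),np.linalg.norm(np.diff(S,axis=0),axis=1))
print("pin top cam",back("top",290+178.5/8-.5,220+207.5/8-.5,.094))
print("pin side cam",back("side",320+(584-400+.5)/8-.5,235+(32+80.5)/8-.5,.094))
r=R.from_rotvec([-3.0591,-.7095,.0002]).as_matrix();print(r.round(3))
# centroid
t=cv2.imread("pics/top0.png")
# stand corners (b crop): top face
for x,y in [(232,110),(90,165),(290,265),(140,320)]: print(back("top",290+(x+.5)/8-.5,220+(y+.5)/8-.5,.04).round(4))
print("eyepiece",back("top",255,275,.05),"box",back("top",348,178,.02),"timer",back("top",508,270,.02))
E
```

```text
cr <function <lambda> at 0x7f75b46272e0>
[[ 0.5903 -0.1229  0.04  ]
 [ 0.5752 -0.1531  0.04  ]
 [ 0.5602 -0.1833  0.04  ]
 [ 0.5451 -0.2135  0.04  ]] [0.03382782 0.03375872 0.03368984]
[[ 0.5903 -0.1208  0.04  ]
 [ 0.5755 -0.1509  0.04  ]
 [ 0.5603 -0.1807  0.04  ]
 [ 0.5453 -0.2117  0.04  ]] [0.03359925 0.03345553 0.03442601]
pin top cam [0.48135974 0.13881156 0.094     ]
pin side cam [0.48065185 0.14040718 0.094     ]
[[ 0.898  0.44  -0.   ]
 [ 0.44  -0.898  0.001]
 [ 0.    -0.001 -1.   ]]
[0.5128 0.1247 0.04  ]
[0.4965 0.1677 0.04  ]
[0.4659 0.1075 0.04  ]
[0.4497 0.1528 0.04  ]
eyepiece [0.41351693 0.27732715 0.05      ] box [0.64961645 0.05197703 0.02      ] timer [ 0.42086801 -0.33334533  0.02      ]
```

{"op": "send_rows", "data": {
  "rows": [
    [[0,0,0],-8.5],
    [[0,0,0],-8.5],
    [[0,0,0],-8.5],
    [[0,0,0],-8.5],
    [[0,0,0],-8.5],
    [[0,0,0],-8.5],
    [[0,0,0],-8.5],
    [[0,0,0],-4.4],
    [[0,0,0],0],
    [[0,0,0],0]
  ],
  "hand": 0
}}

```text
time: 1.1
position: [0.2421, -0.4938, 0.245]
tool_rot: [-2.224, -2.219, -0.0]
wrist_force: [0.9, 0.6, 0.2]
finger_gap: 1.0
```

{"op": "send_rows", "data": {
  "rows": [
    [[45,17,0],0],
    [[45,17,0],0],
    [[45,17,0],0],
    [[45,17,0],0],
    [[45,17,0],0],
    [[45,17,0],0],
    [[45,17,0],0],
    [[45,17,0],0],
    [[45,17,0],0],
    [[45,17,0],0],
    [[45,17,0],0],
    [[45,17,0],0]
  ]
}}

```text
time: 2.3
position: [0.4462, 0.0483, 0.2455]
tool_rot: [2.223, 2.219, 0.001]
wrist_force: [1.3, -1.5, -1.0]
finger_gap: 1.002
```

{"op": "send_rows", "data": {
  "rows": [
    [[45,17,0],0],
    [[48,18,0],0],
    [[0,0,0],0],
    [[0,0,0],0],
    [[0,0,0],0]
  ]
}}

```text
time: 2.8
position: [0.4802, 0.1375, 0.2452]
tool_rot: [-2.222, -2.22, 0.001]
wrist_force: [-0.4, -0.6, -0.1]
finger_gap: 1.001
```

```bash
python3 - <<'E'
from plant import arm
from h import *
s=arm.state();print(s["position"],s["tool_rot"],s["wrist_force"])
c=arm.capture("side")["image"]; cv2.imwrite("pics/s1.png",cv2.resize(c[100:340,200:520],None,fx=2.5,fy=2.5))
E
```

```text
[0.48016098 0.13752008 0.24516764] [-2.22240059e+00 -2.22027143e+00  8.66757615e-04] [-0.40835051 -0.62648655 -0.1235466 ]
```

View pics/s1.png

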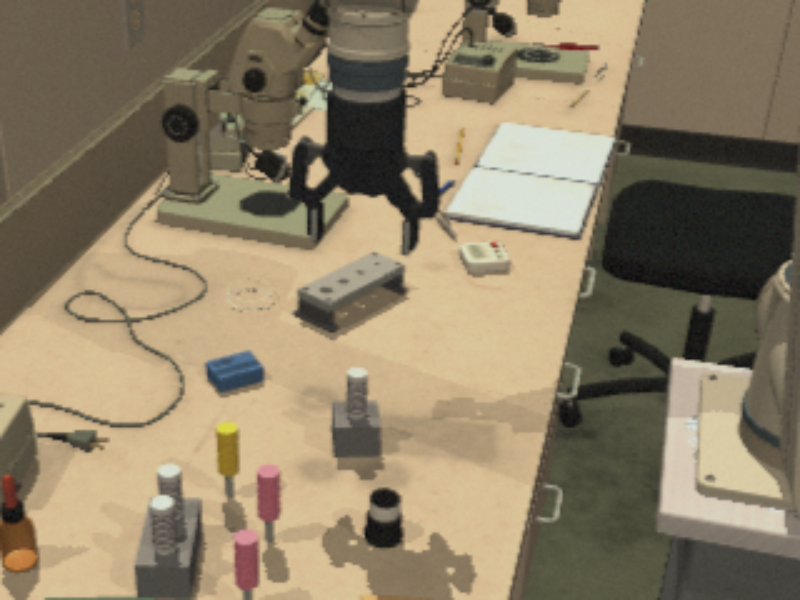

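The open jaws hang above the target pin, which is at crop (357,395). Nothing lies in the way, so I'll descend.

{"op": "send_rows", "data": {
  "rows": [
    [[2,1,30],0],
    [[0,0,40],0],
    [[0,0,40],0],
    [[0,0,30],0],
    [[0,0,20],0],
    [[0,0,18],0],
    [[0,0,0],0],
    [[0,0,0],0],
    [[0,0,0],0]
  ]
}}

```text
time: 3.75
position: [0.4822, 0.1396, 0.0685]
tool_rot: [2.222, 2.22, 0.002]
wrist_force: [-0.3, 0.4, -0.7]
finger_gap: 0.998
```

```bash
python3 - <<'E'
from plant import arm
from h import *
s=arm.state();print(s["position"],s["tool_rot"],s["wrist_force"])
c=arm.capture("side")["image"]; cv2.imwrite("pics/s2.png",cv2.resize(c[210:310,270:410],None,fx=5.5,fy=5.5,interpolation=cv2.INTER_CUBIC))
E
```

```text
[0.48217698 0.13956288 0.06850428] [2.22161504 2.21966662 0.00232119] [-0.28568018  0.36950746 -0.68982085]
```

View pics/s2.png

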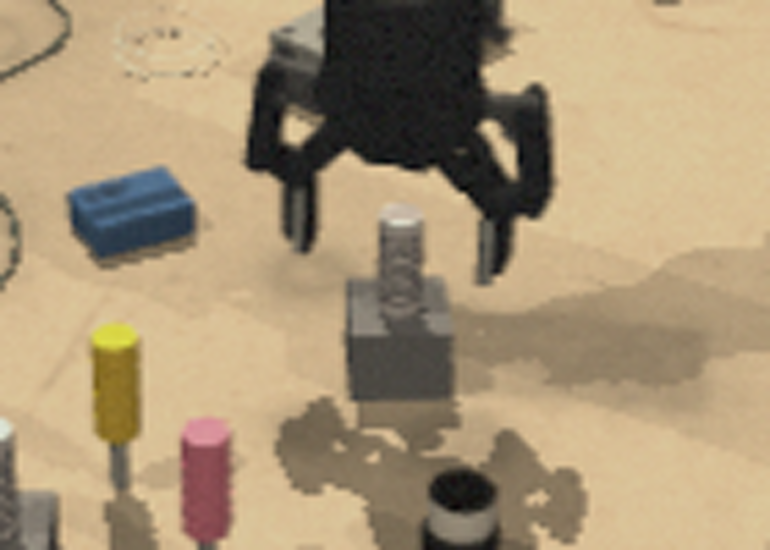

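The pin, with its top at crop (403,213), sits centred between the pads. I'll close the gripper.

{"op": "send_rows", "data": {
  "rows": [
    [[0,0,0],0],
    [[0,0,0],0],
    [[0,0,0],0],
    [[0,0,0],0],
    [[0,0,0],0],
    [[0,0,0],0],
    [[0,0,0],0],
    [[0,0,0],0],
    [[0,0,0],0],
    [[0,0,0],0]
  ],
  "hand": 1
}}

```text
time: 4.8
position: [0.4816, 0.1401, 0.0675]
tool_rot: [2.221, 2.222, 0.0]
wrist_force: [-0.6, -0.3, 5.6]
finger_gap: 0.243
```

{"op": "send_rows", "data": {
  "rows": [
    [[0,0,-20],0],
    [[0,0,-30],0],
    [[0,0,-30],0],
    [[0,0,-10],0],
    [[0,0,0],0],
    [[0,0,0],0],
    [[0,0,0],0]
  ]
}}

```text
time: 5.5
position: [0.4808, 0.1399, 0.1558]
tool_rot: [-2.22, -2.221, 0.003]
wrist_force: [-0.3, 0.7, -0.6]
finger_gap: 0.246
```

```bash
python3 - <<'E'
from plant import arm
from h import *
s=arm.state();print(s["position"],s["tool_rot"],s["wrist_force"],s["finger_gap"])
p=s["position"]
c=arm.capture("side")["image"]
for dz in (0,-.059+0): print(proj("side",p+[0,0,dz]))
u,v=proj("side",p).astype(int);print(u,v)
cv2.imwrite("pics/s3.png",cv2.resize(c[v-30:v+30,u-35:u+35],None,fx=10,fy=10,interpolation=cv2.INTER_CUBIC))
t=arm.capture("top")["image"];u,v=proj("top",p).astype(int);print(u,v)
cv2.imwrite("pics/t3.png",cv2.resize(t[v-40:v+40,u-50:u+50],None,fx=6,fy=6,interpolation=cv2.INTER_CUBIC))
E
```

```text
[0.48077312 0.13992893 0.15581268] [-2.22012555 -2.22061239  0.00296413] [-0.31266603  0.73972841 -0.6319986 ] 0.2457215405065455
[343.20390116 228.42482106]
[342.59283644 247.57327254]
343 228
310 244
```

View pics/s3.png

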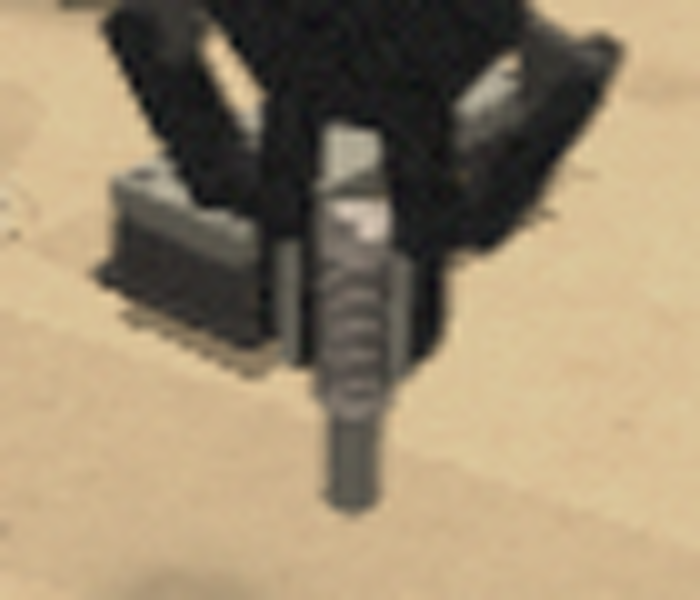

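View pics/t3.png

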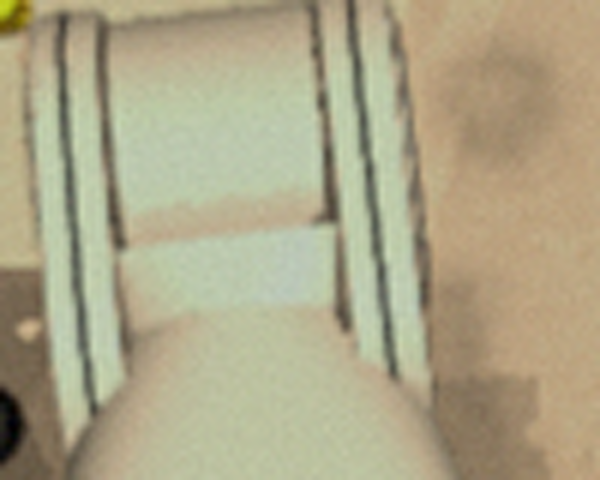

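The pin hangs straight from the jaws, with its foot centre at crop (352,495). The shank is about 0.7 of the grip width, so it looks like the 15 mm pin, but the gauge will decide. Next I'll carry it above hole 1.

{"op": "send_rows", "data": {
  "rows": [
    [[-25,10,0],0],
    [[-40,17,0],0],
    [[-43,18,0],0],
    [[-43,18,0],0],
    [[-43,18,0],0],
    [[-40,17,0],0],
    [[-27.5,11,10],0],
    [[0,0,15],0],
    [[0,0,12],0],
    [[0,0,0],0],
    [[0,0,0],0],
    [[0,0,0],0]
  ]
}}

```text
time: 6.8
position: [0.5908, -0.1208, 0.121]
tool_rot: [2.219, 2.222, 0.001]
wrist_force: [0.2, -0.1, -0.8]
finger_gap: 0.239
```

```bash
python3 - <<'E'
from plant import arm
from h import *
s=arm.state();print(s["position"],s["tool_rot"],s["wrist_force"],s["finger_gap"])
p=s["position"]
c=arm.capture("side")["image"]
print("foot",proj("side",p+[0,0,-.0595]),"H1",proj("side",[.5903,-.1208,.04]))
cv2.imwrite("pics/s4.png",cv2.resize(c[175:245,300:380],None,fx=8,fy=8,interpolation=cv2.INTER_CUBIC))
t=arm.capture("top")["image"]
cv2.imwrite("pics/t4.png",cv2.resize(t[165:265,380:500],None,fx=6,fy=6,interpolation=cv2.INTER_CUBIC))
E
```

```text
[ 0.59076913 -0.12081866  0.12104077] [2.21937967e+00 2.22230177e+00 7.32701481e-04] [ 0.19509117 -0.1474834  -0.78258331] 0.23886685653414524
foot [329.91666425 209.51431929] H1 [329.96854943 215.45383012]
```

View pics/s4.png

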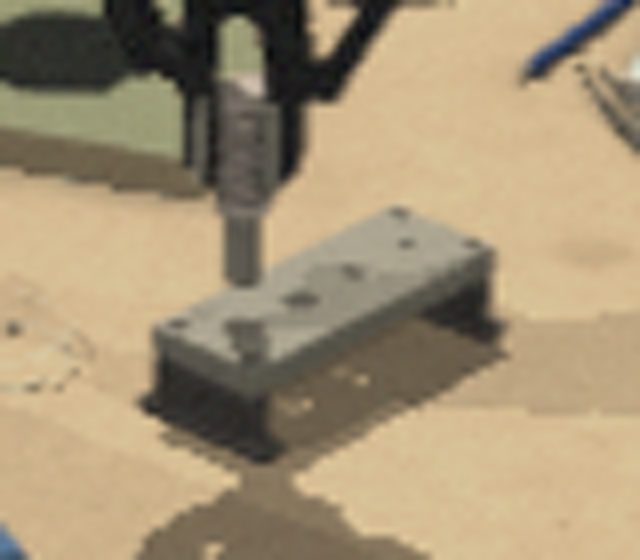

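View pics/t4.png

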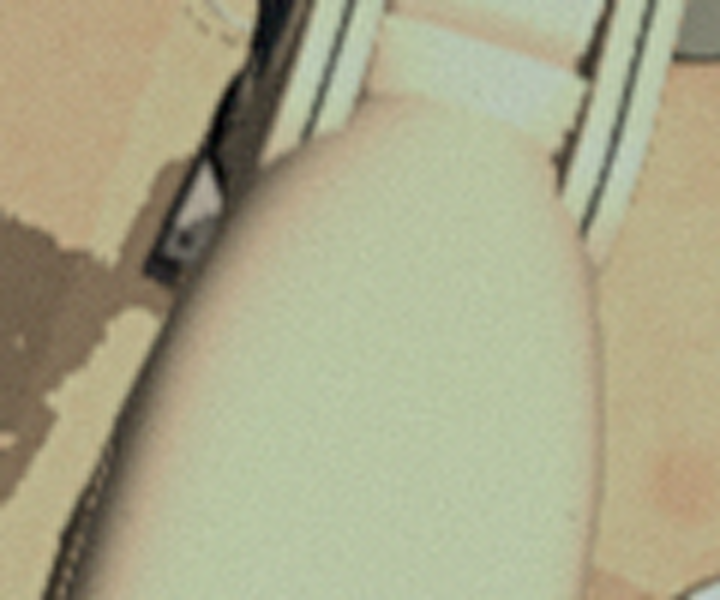

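The foot at crop (243,283) hangs straight above the mouth of hole 1, whose centre is near crop (246,330) with shadow on it. I'll descend gently and watch the force.

{"op": "send_rows", "data": {
  "rows": [
    [[-0.5,-0.5,8],0],
    [[0,0,7],0],
    [[0,0,2],0],
    [[0,0,1],0],
    [[0,0,0],0],
    [[0,0,0],0]
  ]
}}

```text
time: 7.5
position: [0.5901, -0.122, 0.1024]
tool_rot: [2.221, 2.222, 0.0]
wrist_force: [-0.1, 0.9, 0.3]
finger_gap: 0.242
```

{"op": "send_rows", "data": {
  "rows": [
    [[0,0,1],0],
    [[0,0,1],0],
    [[0,0,1],0],
    [[0,0,0],0]
  ]
}}

```text
time: 7.9
position: [0.5899, -0.1219, 0.0991]
tool_rot: [-2.221, -2.222, 0.0]
wrist_force: [0.9, -0.4, -0.2]
finger_gap: 0.242
```

{"op": "send_rows", "data": {
  "rows": [
    [[0,0,1],0],
    [[0,0,1],0],
    [[0,0,0],0]
  ]
}}

```text
time: 8.2
position: [0.59, -0.1219, 0.0971]
tool_rot: [-2.221, -2.222, 0.0]
wrist_force: [0.1, 0.1, -0.0]
finger_gap: 0.241
```

The foot is now 2 mm below the face with no force. I'll continue down.

{"op": "send_rows", "data": {
  "rows": [
    [[0,0,1.5],0],
    [[0,0,1.5],0],
    [[0,0,1.5],0],
    [[0,0,0],0]
  ]
}}

```text
time: 8.6
position: [0.5899, -0.1219, 0.0925]
tool_rot: [-2.221, -2.221, 0.0]
wrist_force: [0.1, 0.1, -0.7]
finger_gap: 0.243
```

{"op": "send_rows", "data": {
  "rows": [
    [[0,0,2],0],
    [[0,0,2],0],
    [[0,0,3],0],
    [[0,0,3],0],
    [[0,0,0],0]
  ]
}}

```text
time: 9.1
position: [0.5898, -0.1219, 0.0822]
tool_rot: [-2.221, -2.221, 0.001]
wrist_force: [0.4, -0.3, -0.9]
finger_gap: 0.245
```

Hole 1 is passed, with the foot about 17 mm deep and no side force. Next is hole 2.

{"op": "send_rows", "data": {
  "rows": [
    [[0,0,0],0],
    [[0,0,-10],0],
    [[0,0,-12],0],
    [[0,0,-8],0],
    [[0,0,0],0],
    [[-15,-7.5,0],0],
    [[-15.4,-7.7,0],0],
    [[0,0,0],0],
    [[0,0,0],0],
    [[0,0,0],0]
  ]
}}

```text
time: 10.1
position: [0.5747, -0.1526, 0.1126]
tool_rot: [-2.222, -2.221, -0.0]
wrist_force: [-0.2, -0.7, -0.7]
finger_gap: 0.244
```

{"op": "send_rows", "data": {
  "rows": [
    [[0,0,5],0],
    [[0,0,3],0],
    [[0,0,1],0],
    [[0,0,0],0],
    [[0,0,0],0]
  ]
}}

```text
time: 10.6
position: [0.5749, -0.1522, 0.1037]
tool_rot: [-2.221, -2.222, 0.0]
wrist_force: [0.5, 0.1, -0.2]
finger_gap: 0.241
```

{"op": "send_rows", "data": {
  "rows": [
    [[0,0,1],0],
    [[0,0,1],0],
    [[0,0,1],0],
    [[0,0,0],0]
  ]
}}

```text
time: 11.0
position: [0.5748, -0.1523, 0.1006]
tool_rot: [-2.221, -2.222, 0.0]
wrist_force: [0.5, -0.2, -0.1]
finger_gap: 0.243
```

{"op": "send_rows", "data": {
  "rows": [
    [[0,0,0.5],0],
    [[0,0,0.5],0],
    [[0,0,0],0]
  ]
}}

```text
time: 11.3
position: [0.5748, -0.1523, 0.0997]
tool_rot: [-2.221, -2.222, 0.0]
wrist_force: [0.3, 0.3, -0.6]
finger_gap: 0.246
```

{"op": "send_rows", "data": {
  "rows": [
    [[0,0,0.5],0],
    [[0,0,0],0]
  ]
}}

```text
time: 11.5
position: [0.5749, -0.1524, 0.0995]
tool_rot: [2.221, 2.222, 0.0]
wrist_force: [-0.8, 0.8, 0.8]
finger_gap: 0.239
```

{"op": "send_rows", "data": {
  "rows": [
    [[0,0,0.5],0],
    [[0,0,0],0]
  ]
}}

```text
time: 11.7
position: [0.575, -0.1524, 0.0993]
tool_rot: [2.221, 2.221, 0.0]
wrist_force: [-1.9, 1.0, 5.1]
finger_gap: 0.242
```

{"op": "send_rows", "data": {
  "rows": [
    [[0,0,0.5],0],
    [[0,0,0],0]
  ]
}}

```text
time: 11.9
position: [0.575, -0.1524, 0.0993]
tool_rot: [2.22, 2.221, 0.001]
wrist_force: [-2.5, 1.5, 9.7]
finger_gap: 0.238
```

Contact is at foot level with 9.7 N. I'll hold for 0.6 s and look.

{"op": "send_rows", "data": {
  "rows": [
    [[0,0,0],0],
    [[0,0,0],0],
    [[0,0,0],0],
    [[0,0,0],0],
    [[0,0,0],0],
    [[0,0,0],0]
  ]
}}

```text
time: 12.5
position: [0.575, -0.1524, 0.0993]
tool_rot: [2.22, 2.221, 0.001]
wrist_force: [-2.4, 1.4, 8.2]
finger_gap: 0.245
```

```bash
python3 - <<'E'
from plant import arm
from h import *
s=arm.state();print(s["position"],s["tool_rot"],s["wrist_force"],s["torque"])
c=arm.capture("side")["image"]
p=s["position"];print("foot",proj("side",p+[0,0,-.0595]),"H2",proj("side",[.5755,-.1509,.04]))
cv2.imwrite("pics/s5.png",cv2.resize(c[175:235,305:375],None,fx=11,fy=10,interpolation=cv2.INTER_CUBIC))
E
```

```text
[ 0.57501952 -0.1524091   0.09929379] [2.22027130e+00 2.22092162e+00 6.32300874e-04] [-2.38227965  1.42238963  8.16191113] [0.20048613 0.61033385 0.00090087]
foot [337.14060878 211.74611825] H2 [336.87757974 211.87854442]
```

View pics/s5.png

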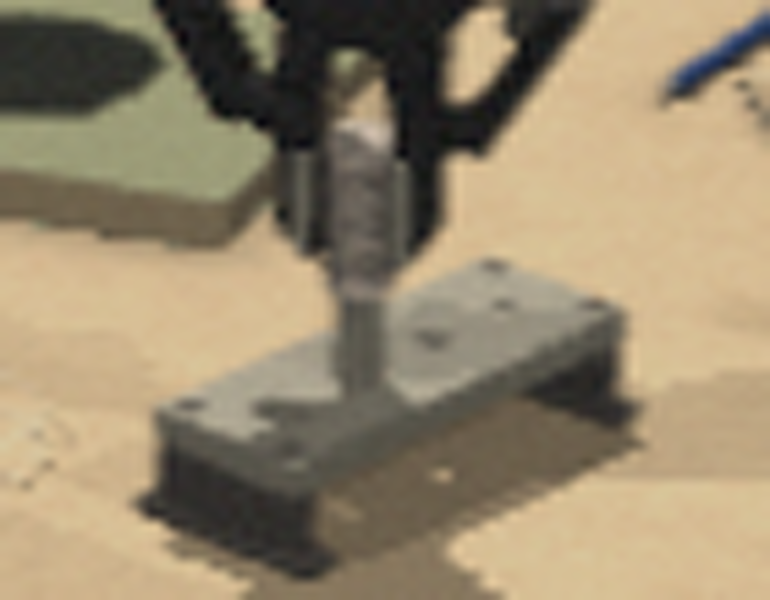

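The 15 mm-looking shank (45 px against a 65 px grip) stands on the plate over hole 2, at crop (360,390). It is upright and refused at about 8 N for over 0.6 s. I'll lift it and return to hole 1.

{"op": "send_rows", "data": {
  "rows": [
    [[0,0,-3],0],
    [[0,0,-8],0],
    [[0,0,-2],0],
    [[0,0,0],0],
    [[0,0,0],0],
    [[15,7.5,0],0],
    [[15.5,7.6,0],0],
    [[0,0,0],0],
    [[0,0,0],0],
    [[0,0,0],0]
  ]
}}

```text
time: 13.55
position: [0.59, -0.1215, 0.1112]
tool_rot: [-2.22, -2.222, 0.0]
wrist_force: [-0.1, -0.6, 0.0]
finger_gap: 0.243
```

{"op": "send_rows", "data": {
  "rows": [
    [[0,0,4],0],
    [[0,0,4],0],
    [[0,0,1],0],
    [[0,0,1],0],
    [[0,0,0],0]
  ]
}}

```text
time: 14.05
position: [0.5899, -0.122, 0.1011]
tool_rot: [-2.221, -2.221, 0.0]
wrist_force: [-0.5, -0.3, 0.1]
finger_gap: 0.245
```

{"op": "send_rows", "data": {
  "rows": [
    [[0,0,1],0],
    [[0,0,1],0],
    [[0,0,1],0],
    [[0,0,0],0]
  ]
}}

```text
time: 14.45
position: [0.5899, -0.1218, 0.0981]
tool_rot: [-2.221, -2.222, 0.0]
wrist_force: [0.3, 0.3, -0.3]
finger_gap: 0.24
```

{"op": "send_rows", "data": {
  "rows": [
    [[0,0,1],0],
    [[0,0,1],0],
    [[0,0,1],0],
    [[0,0,0],0]
  ]
}}

```text
time: 14.85
position: [0.5899, -0.1218, 0.0951]
tool_rot: [-2.221, -2.222, 0.0]
wrist_force: [0.2, 0.5, -0.0]
finger_gap: 0.242
```

{"op": "send_rows", "data": {
  "rows": [
    [[0,0,1],0],
    [[0,0,2],0],
    [[0,0,3],0],
    [[0,0,4],0],
    [[0,0,4],0],
    [[0,0,4],0],
    [[0,0,3],0],
    [[0,0,2],0],
    [[0,0,0],0],
    [[0,0,0],0]
  ]
}}

```text
time: 15.85
position: [0.59, -0.1219, 0.0723]
tool_rot: [2.221, 2.222, 0.0]
wrist_force: [0.9, -0.6, -0.8]
finger_gap: 0.242
```

{"op": "send_rows", "data": {
  "rows": [
    [[0,0,1.5],0],
    [[0,0,1.5],0],
    [[0,0,0.7],0],
    [[0,0,0],0],
    [[0,0,0],0]
  ]
}}

```text
time: 16.35
position: [0.59, -0.1219, 0.0686]
tool_rot: [2.221, 2.222, -0.0]
wrist_force: [0.3, 0.1, -1.6]
finger_gap: 0.242
```

{"op": "send_rows", "data": {
  "rows": [
    [[0,0,0.7],0],
    [[0,0,0.7],0],
    [[0,0,0],0],
    [[0,0,0],0]
  ]
}}

```text
time: 16.75
position: [0.59, -0.1219, 0.0675]
tool_rot: [2.221, 2.221, 0.0]
wrist_force: [-1.7, 0.6, 3.3]
finger_gap: 0.239
```

The shoulder touches the plate (3.3 N). I'll release and back straight up.

{"op": "send_rows", "data": {
  "rows": [
    [[0,0,0],0],
    [[0,0,0],0],
    [[0,0,0],0],
    [[0,0,0],0],
    [[0,0,0],0],
    [[0,0,0],0],
    [[0,0,0],0],
    [[0,0,0],0],
    [[0,0,0],0],
    [[0,0,0],0]
  ],
  "hand": 0
}}

```text
time: 17.75
position: [0.59, -0.1219, 0.0672]
tool_rot: [2.221, 2.222, 0.0]
wrist_force: [0.3, 0.4, 0.4]
finger_gap: 1.001
```

```bash
python3 - <<'E'
from plant import arm
from h import *
c=arm.capture("side")["image"]
cv2.imwrite("pics/s6.png",cv2.resize(c[170:240,295:375],None,fx=8,fy=8,interpolation=cv2.INTER_CUBIC))
E
```

```text
(no output)
```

View pics/s6.png

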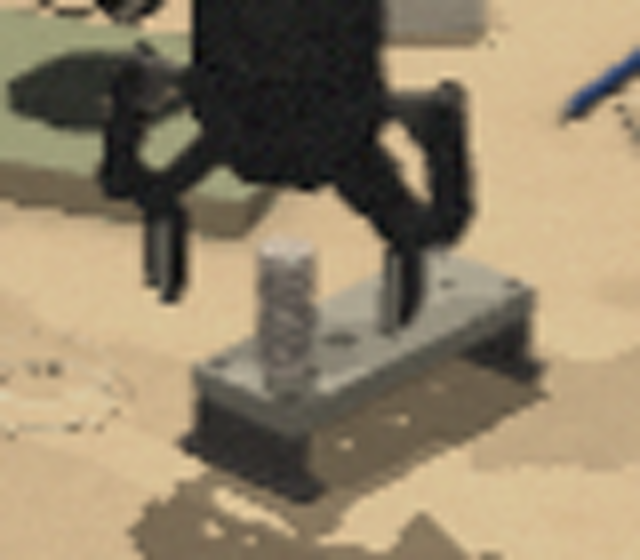

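The pin stands upright in hole 1, its top at crop (287,245) and its shoulder on the plate near (288,385). The jaws are open and clear. I'll retreat.

{"op": "send_rows", "data": {
  "rows": [
    [[0,0,-10],0],
    [[0,0,-25],0],
    [[0,0,-40],0],
    [[0,0,-40],0],
    [[0,0,-40],0],
    [[0,0,-20],0],
    [[0,0,0],0],
    [[0,0,0],0]
  ]
}}

```text
time: 18.6
position: [0.5899, -0.1218, 0.2426]
tool_rot: [2.221, 2.221, 0.0]
wrist_force: [0.3, -1.0, -0.2]
finger_gap: 1.002
```

{"op": "send_rows", "data": {
  "rows": [
    [[-30,-20,0],0],
    [[-45,-20,0],0],
    [[-45,-20,0],0],
    [[-45,-20,0],0],
    [[-40,-20,0],0],
    [[-25,-20,0],0],
    [[0,0,0],0],
    [[0,0,0],0],
    [[0,0,0],0]
  ]
}}

```text
time: 19.5
position: [0.4702, -0.3511, 0.2415]
tool_rot: [-2.22, -2.221, -0.0]
wrist_force: [-0.7, -0.2, 0.5]
finger_gap: 0.999
```

```bash
python3 - <<'E'
from plant import arm
from h import *
c=arm.capture("side")["image"];t=arm.capture("top")["image"]
def cr(im,x,y,w,h,k): return cv2.resize(im[y:y+h,x:x+w],None,fx=k,fy=k,interpolation=cv2.INTER_CUBIC)
cv2.imwrite("pics/s7.png",np.hstack([cr(c,305,180,60,60,6),cr(t,390,175,70,60,6)]))
cv2.imwrite("pics/t7.png",t)
print("expected top", proj("top",[.5903,-.1229,.094]),proj("top",[.5903,-.1229,.04]), proj("side",[.5903,-.1208,.094]),proj("side",[.5903,-.1208,.04]))
E
```

```text
expected top [424.03976321 197.64723251] [420.86882249 200.34797728] [330.19008999 200.45480975] [329.96854943 215.45383012]
```

View pics/s7.png

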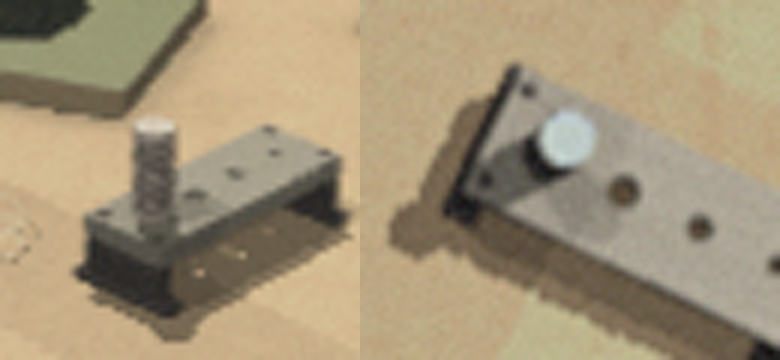

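View pics/t7.png

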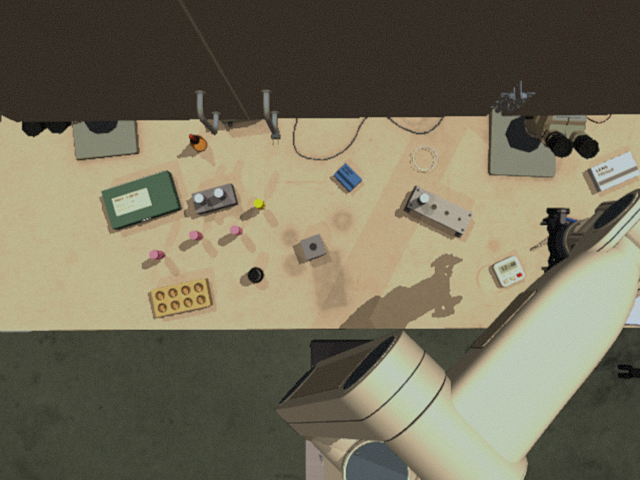

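The top of the pin is at top px (424.4,197.9), against (424.0,197.6) expected for upright and fully home in hole 1. The other pins at (200,198) and (218,193) and the bystanders have not moved, and the arm touches nothing. I'll hand in.

```bash
python3 -c "
from plant import arm
arm.close_job()
s=arm.state();print(s['time'],s['wrist_force'])"
```

```text
the job is handed in; nothing more can be done
the job is handed in; nothing more can be done
```

I sized the pin from the single stand as the 15 mm one. It now stands released in the widest (16 mm) hole, with its shoulder on the plate, and I handed the job in at about 20 s.

- **Hole 1 (16 mm):** the pin passed freely to about 17 mm deep, with no side force.
- **Hole 2 (13 mm):** the hole refused it. The foot stopped on the plate face, pressed with about 8–10 N for over 0.6 s. The pin sat a little off centre there (about 2.8 N of side force), probably under 1 mm and well inside the 3.5 mm limit.
- **Back in hole 1:** the shoulder met the plate at 3.3 N, and I opened the jaws and backed away.

**Last checks:** in the final top picture the top of the pin is within about 0.5 px (1–2 mm) of where an upright pin fully home in hole 1 should be. The other two pins and the bystanders looked unmoved.

The two cameras disagreed by about 2 mm in y, as the calibration warned. I worked from offsets between pin and hole instead, and the fit bore that out. The state reading I asked for after handing in was not available, so the forces above are the last ones measured.

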